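Zero, load and record at the check-weigher

TASK

Check-weigh the long bearing housing: while the scale is still empty press the large round key (wake) and then the long bar key (zero); then set the housing down gently, not dropped, on its foot on the scale pan, lying lengthwise between the two guide strips and about centred, let go of it, and press the square key (record). Press one key at a time, fully down, letting it come back up; never press the small round key, leave the housing on the scale, and do not disturb the flange, steel block, hammer and can that lie about.

Things in the scene. Friction and masses are not known exactly. Their poses are not given: they have to be found in the camera images.
- housing: The part to weigh: a grey cast pillow-block bearing housing, about 0.5 kg. Flat foot 130 (along its x) x 46 (y) x 16 mm high; on its middle stands a round-topped hump 68 mm long (x), 40 mm wide (y, flat parallel faces to grip) reaching 80 mm high, with a bore along y. Origin: centre of the underside of the foot; z up. It is the same either way round.
- pan (a point): Centre of the top face of the scale's steel pan (185 x 185 mm, 65 mm above the bench), midway between two guide strips that run along the point's x: each 180 mm long, 12 mm wide and 10 mm high above the pan, 64 mm apart (clear gap). z up. The scale is a fixed grey box of 190 x 190 mm; it stands either left or right of the robot, the key console on the other side.
- console: Fixed aluminium key console 220 (x) x 170 (y) x 50 mm high with a flat dark display near its +x edge and four keys in two rows of two, places 70 mm apart in x and 74 mm in y. Origin: centre of its underside; z up.
- key_round_top (a point): Centre of the top face of the large round key (wake), 44 mm across. Off-white plastic, standing 16 mm proud of its black mounting plate (64 x 68 x 6 mm) on the console; top at about z = 72 mm when up; travel 7 mm straight down against a spring, about 5 N at the bottom. Any of the four keys may be in any of the four places. z is up, y the console's width.
- key_bar_top (a point): Centre of the top face of the long bar key (zero), 58 mm (y) x 20 mm (x). Off-white plastic, standing 16 mm proud of its black mounting plate (64 x 68 x 6 mm) on the console; top at about z = 72 mm when up; travel 7 mm straight down against a spring, about 5 N at the bottom. Any of the four keys may be in any of the four places. z is up, y the console's width.
- key_square_top (a point): Centre of the top face of the square key (record), 38 x 38 mm. Off-white plastic, standing 16 mm proud of its black mounting plate (64 x 68 x 6 mm) on the console; top at about z = 72 mm when up; travel 7 mm straight down against a spring, about 5 N at the bottom. Any of the four keys may be in any of the four places. z is up, y the console's width.
- key_small_top (a point): Centre of the top face of the small round key, 20 mm across, not to be pressed. Off-white plastic, standing 16 mm proud of its black mounting plate (64 x 68 x 6 mm) on the console; top at about z = 72 mm when up; travel 7 mm straight down against a spring, about 5 N at the bottom. Any of the four keys may be in any of the four places. z is up, y the console's width.
- key_round (a joint): Travel of the large round key: 0 up, 0.007 m fully down.
- key_bar (a joint): Travel of the long bar key: 0 up, 0.007 m fully down.
- key_square (a joint): Travel of the square key: 0 up, 0.007 m fully down.
- key_small (a joint): Travel of the small round key: 0 up, 0.007 m fully down.
- flange: Bystander: round steel flange, 90 mm across, 12 mm thick with a 48 mm hub, 34 mm high. Origin: centre of the underside.
- steel_block: Bystander: dark steel block 80 (x) x 120 (y) x 35 mm high. Origin: centre of the underside.
- hammer: Bystander: hammer lying flat along its x, about 300 mm long, beyond the task's things. Origin: underside, mid-length.
- spray_can: Bystander: upright can, 56 mm across, 150 mm high. Origin: centre of the underside.

How it is judged:
By the outcome, as a careful person would: the job done as asked, in the order asked, and still so for the second after the job is handed in, with the robot touching nothing.
It also fails if it takes over 64 s, if anything falls off the work surface, if the arm or the gripper's body presses on something with over 40 N, if the wrist force passes 120 N, or if a joint passes its speed limit or range.

ROBOT

A 6-joint arm with a two-finger parallel gripper is mounted at the origin on the work surface. World frame = base frame: x ahead of the robot, y to its left, z up, the work surface at z = 0. Lengths are in m, angles in rad, forces in N, time in s.
With the tool pointing down it reaches from about 0.35 to 0.85 m from the base axis. Payload 8.1 kg.
Tool frame: the origin (TCP) lies at the very end of the fingers, on their centre line; the grasp point (between the pads) lies 19 mm behind it; z points along the fingers, y is the line along which they close (so a half turn about z gives the same grasp; the last joint's range is limited). The gripper opens to 85 mm and grips with 20 to 120 N. Pads are 22 mm wide; open, the fingers measure 114 mm over their backs; the gripper's body (76 mm by 85 mm) begins 54 mm behind the grasp point. The pads swing forward as they close: fully open they stand 13 mm farther back than shut.
Start: joints at [1.102, 0.13, 1.488, -0, 1.523, -0.085], TCP at [0.225, 0.556, 0.231] pointing down, gripper open.
Joint ranges: [-2.96, 2.96], [-0.89, 2.26], [0.02, 2.5], [-1.34, 4.48], [0, 2.73], [-2.66, 2.66]. Speed limits (rad/s): [2.39, 2.39, 2.79, 3.14, 3.14, 3.14].

INTERFACE

Orientations are given as a 3x3 rotation matrix whose columns are the frame's x, y, z axes.
In Python, from bench import arm gives the robot as it stands.
- The arm moves only by the shell command python3 -m handwheel 'ROWS' [FORCE]. ROWS is JSON, a list of rows, each an object of numbers: "tx", "ty", "tz": the shift along the tool's x, y, z scaled (see below); "roll": the turn about the tool's z scaled (see below); "claw": the closure, from -1 (fully open) to 1 (shut). In form: [{"tx": .., "ty": .., "tz": .., "roll": .., "claw": ..}, ...]. A call has 1 to 20 rows; each row is the pose to reach, as a shift and turn from the pose commanded when the call began, along the tool's axes at that moment, turning the shorter way round; what a row does not reach only later rows make up. The controller multiplies each number of a shift by 50 cm and each number of a turn by pi rad. A row lasts 1/12 s, in which the tool goes at most 41.7 mm and 7.16 degrees, less where a joint would pass 70% of its speed; a pose out of reach is approached as far as the arm can. A call with a number of a shift or a turn outside -1 to 1 is refused whole. A call with a gripper value outside its range is refused whole. The fingers move at their own pace and stop on an object; FORCE is the grip in N (left out, the last holds). Time passes only in rows, so rows that repeat a pose let the fingers close. It gives the time, the measured TCP pose, the force, the opening and the grip force at its end, in the units of the state.
- arm.state(): the state, without advancing time (a new reading comes with each control period).
- arm.capture(name): name is "scene" or "side" or "wrist"; returns (picture, depth): 480x640x3 uint8, red, green, blue; 480x640 float32, m along the optical axis (not along the pixel's ray), 0 where there is no reading.
- arm.calibration(name): a dict with "fovy" (degrees; the focal length in pixels is half the picture's height over the tangent of half this angle, whatever the lens; pixels are square), "cx", "cy" (the principal point, pixels), "cam_to_world" (4x4, takes a point from camera to world coordinates). Camera axes: x right, y down, z forward; pixel columns grow to the right and rows downward; lengths in m; the calibration is good to about 2 mm. The wrist camera is an equidistant fisheye: a pixel r from the principal point sees the ray r / f radians off the axis. A picture is of the moment at which its call begins: read the wrist's pose just before it. calibration takes no time and is no camera call; for the wrist camera it gives the pose at the moment of the call.
- arm.finish_job(): hands the job in; it is judged then, once.
The state is a dict: "t": time; "joint_pos": joint angles; "joint_velocities": joint speeds; "effort": joint torques, N m; "position": TCP position; "eef_rot": TCP orientation; "wrist_force": force on the tool from outside, world axes, zero at the start; "moment": the same for the moment, N m; "width": opening from 0.0 (shut) to 1.0 (fully open); "grasp_force": force on a finger pad.
Only numpy, scipy, OpenCV 4.12 (cv2) and the standard library are available. Lean on these libraries where they do the work, as an engineer would, in place of code of your own. Each camera call takes 0.05 s, during which the arm holds its last target. There are 200 camera calls.

## Working session

There is one attempt and no reset: what is moved stays moved. The work goes in short steps, Python scripts to look and compute and a shell command to move; the robot and the scene stay as the last step left them, time stands still between calls to the robot, and variables do not carry over. Pictures are saved under pics/ and viewed, at most 10 in all, crops included, and the job is handed in when it is done.

```bash
mkdir -p pics; ls
cat > h.py <<'E'
import numpy as np, cv2
from bench import arm
def snap(n,tag):
    c=arm.calibration(n); p,d=arm.capture(n)
    cv2.imwrite(f'pics/{tag}.png',p[:,:,::-1]); np.savez(f'{tag}.npz',p=p,d=d,**{k:np.array(v) for k,v in c.items()})
    return p,d,c
def load(tag): return np.load(f'{tag}.npz')
def cloud(z):
    d=z['d'];f=240/np.tan(np.radians(float(z['fovy']))/2)
    v,u=np.mgrid[:480,:640]
    P=np.stack([(u-z['cx'])/f*d,(v-z['cy'])/f*d,d,np.ones_like(d)],-1)@z['cam_to_world'].T
    P=P[...,:3]; P[d==0]=np.nan
    return P
E
python3 - <<'E'
from h import *
for n in('scene','side'):
    p,d,c=snap(n,n+'0'); print(n,c['fovy'],np.round(c['cam_to_world'],3).tolist(),(d==0).mean())
s=arm.state();print(s['eef_rot'],s['position'],s['wrist_force'])
E
```

```text
pics
scene 52.701366345137664 [[0.295, 0.727, -0.62, 1.137], [0.955, -0.226, 0.19, -0.193], [-0.002, -0.649, -0.761, 0.771], [0.0, 0.0, 0.0, 1.0]] 0.0040625
side 55.29431189433573 [[-0.996, -0.072, 0.047, 0.505], [-0.084, 0.709, -0.7, 0.765], [0.017, -0.701, -0.713, 0.878], [0.0, 0.0, 0.0, 1.0]] 0.003997395833333334
[[-9.27251818e-01  3.74437544e-01 -7.69699742e-04]
 [ 3.74438308e-01  9.27250576e-01 -1.52413801e-03]
 [ 1.43010035e-04 -1.70146481e-03 -9.99998542e-01]] [0.224412   0.55590782 0.23033594] [ 0.46827632 -0.34312371 -0.20683476]
```

View pics/scene0.png

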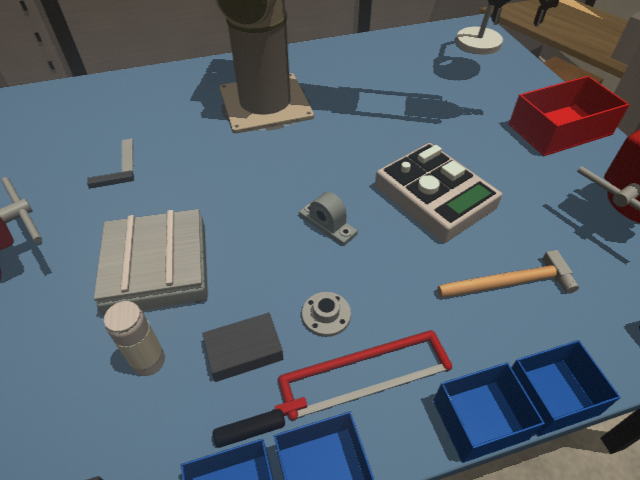

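View pics/side0.png

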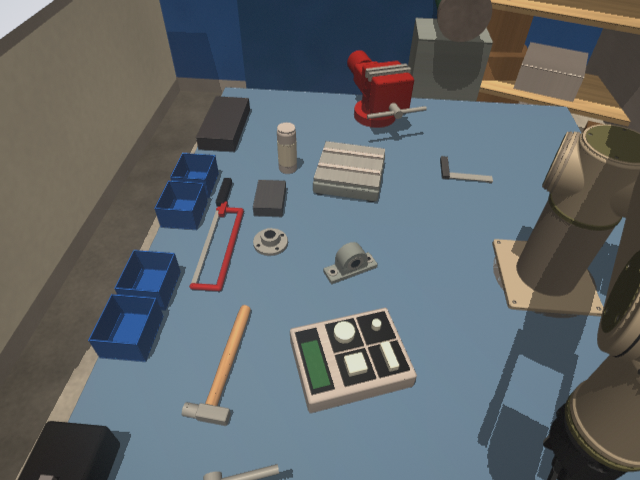

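The two views show the console with its keys: round at (429,185), small at (406,167), bar at (430,155) and square at (453,171) in the scene picture. The housing is at (330,215) and the scale at (152,255), with strips at (128,250) and (170,245).

Run:
```python
from h import *
boxes={'scene0':dict(con=(365,135,510,245),hou=(290,180,365,250),sca=(90,200,212,315)),
       'side0':dict(con=(285,305,420,412),hou=(318,235,382,285),sca=(308,135,390,205))}
for t in boxes:
    z=load(t);P=cloud(z);print(t)
    def sub(b):
        x0,y0,x1,y1=b;return P[y0:y1,x0:x1],z['p'][y0:y1,x0:x1]
    Q,I=sub(boxes[t]['con'])
    m=((Q[...,2]>.064)&(Q[...,2]<.08)).astype(np.uint8)
    n,l,s,c=cv2.connectedComponentsWithStats(m)
    for i in range(1,n):
        if s[i,4]>20:
            q=Q[l==i];r=cv2.minAreaRect((q[:,:2]*1000).astype(np.float32));print(' key',s[i,4],np.round(np.median(q,0),4),np.round(q.mean(0),4),[np.round(a,1) for a in r])
    q=Q[(Q[...,2]>.044)&(Q[...,2]<.062)];print(' con',[np.round(a,1) for a in cv2.minAreaRect((q[:,:2]*1000).astype(np.float32))])
    Q,I=sub(boxes[t]['sca'])
    m=((Q[...,2]>.0708)&(Q[...,2]<.085)).astype(np.uint8)
    n,l,s,c=cv2.connectedComponentsWithStats(m)
    for i in range(1,n):
        if s[i,4]>40:
            q=Q[l==i];print(' strip',s[i,4],q.mean(0).round(4),[np.round(a,1) for a in cv2.minAreaRect((q[:,:2]*1000).astype(np.float32))])
    q=Q[(Q[...,2]>.060)&(Q[...,2]<.085)];print(' pan',[np.round(a,1) for a in cv2.minAreaRect((q[:,:2]*1000).astype(np.float32))],np.median(q[:,2]))
    Q,I=sub(boxes[t]['hou'])
    for a,b in((.010,.022),(.01,.1),(.03,.1),(.070,.1)):
        q=Q[(Q[...,2]>a)&(Q[...,2]<b)];print(' hou',a,len(q),q.mean(0).round(4),[np.round(k,1) for k in cv2.minAreaRect((q[:,:2]*1000).astype(np.float32))],np.nanmax(q[:,2]).round(4))
```

```text
scene0
 key 202 [0.3999 0.2857 0.0714] [0.4    0.2862 0.0707] [array([398. , 287.8]), array([21.1, 58.8]), np.float64(21.4)]
 key 64 [0.4247 0.2172 0.0717] [0.4239 0.2179 0.0706] [array([423. , 218.3]), array([17.9, 19.1]), np.float64(69.1)]
 key 258 [0.4668 0.3107 0.0718] [0.4654 0.3107 0.071 ] [array([462.2, 312.5]), array([39.5, 41.1]), np.float64(19.6)]
 key 281 [0.4909 0.2405 0.072 ] [0.4905 0.2408 0.0714] [array([488.9, 242. ]), array([41.5, 42.9]), np.float64(36.3)]
 con [array([472.2, 275.7]), array([221.1, 172.7]), np.float64(20.2)]
 strip 515 [ 0.509  -0.2948  0.0758] [array([ 501.1, -294.5]), array([ 12.7, 181.2]), np.float64(83.4)]
 strip 557 [ 0.4995 -0.3698  0.0756] [array([ 492.1, -369.7]), array([ 14.7, 181.8]), np.float64(82.8)]
 pan [array([ 496.3, -332.2]), array([185.3, 188.9]), np.float64(83.5)] 0.06640357111202483
 hou 0.01 543 [0.4997 0.0237 0.0167] [array([479.8,  21.6]), array([132. ,  48.1]), np.float64(30.9)] 0.022
 hou 0.01 1565 [0.4947 0.0214 0.0439] [array([479.8,  21.6]), array([132. ,  48.1]), np.float64(30.9)] 0.0832
 hou 0.03 923 [0.4919 0.0207 0.061
[... 757 characters left out ...]
0746] [array([ 491.6, -365.1]), array([ 25. , 177.6]), np.float64(81.5)]
 strip 220 [ 0.5001 -0.287   0.0747] [array([ 500.4, -287.4]), array([ 18.7, 176.8]), np.float64(82.9)]
 pan [array([ 495.8, -326.4]), array([192.3, 184.8]), np.float64(83.6)] 0.06594882755818454
 hou 0.01 425 [0.485  0.0413 0.0165] [array([478.3,  29.1]), array([131.4,  47.1]), np.float64(30.0)] 0.022
 hou 0.01 1175 [0.4824 0.04   0.0434] [array([478.3,  29.1]), array([131.4,  47.1]), np.float64(30.0)] 0.0834
 hou 0.03 680 [0.4812 0.0387 0.062 ] [array([479.2,  29.2]), array([68.4, 44.8]), np.float64(30.6)] 0.0834
 hou 0.07 272 [0.4801 0.0318 0.0767] [array([479. ,  28.4]), array([50. , 43.8]), np.float64(30.2)] 0.0834
```

```bash
cat >> h.py <<'E'
def go(x,y,z,a=None):
    "shift/turn numbers to bring TCP to x,y,z with tool y at world angle a (deg)"
    s=arm.state();R=np.array(s['eef_rot']);d=R.T@(np.array([x,y,z])-s['position'])/.5
    r=0 if a is None else (np.degrees(np.arctan2(R[1,1],R[0,1]))-a+90)%180-90
    print('tx ty tz',d.round(4),'roll',round(r/180,4),'t',round(s['t'],2),'F',np.round(s['wrist_force'],1))
E
python3 -c "
from h import *
go(.4875,.246,.10,110.3)"
```

```text
tx ty tz [-0.72   -0.3773  0.2612] roll -0.2349 t 0.1 F [ 0.5 -0.3 -0.2]
```

```bash
python3 -m handwheel '[{"tx":-0.72,"ty":-0.377,"tz":0.05,"roll":-0.235,"claw":1},{"tx":-0.72,"ty":-0.377,"tz":0.05,"roll":-0.235,"claw":1},{"tx":-0.72,"ty":-0.377,"tz":0.05,"roll":-0.235,"claw":1},{"tx":-0.72,"ty":-0.377,"tz":0.05,"roll":-0.235,"claw":1},{"tx":-0.72,"ty":-0.377,"tz":0.05,"roll":-0.235,"claw":1},{"tx":-0.72,"ty":-0.377,"tz":0.05,"roll":-0.235,"claw":1},{"tx":-0.72,"ty":-0.377,"tz":0.05,"roll":-0.235,"claw":1},{"tx":-0.72,"ty":-0.377,"tz":0.05,"roll":-0.235,"claw":1},{"tx":-0.72,"ty":-0.377,"tz":0.05,"roll":-0.235,"claw":1},{"tx":-0.72,"ty":-0.377,"tz":0.15,"roll":-0.235,"claw":1},{"tx":-0.72,"ty":-0.377,"tz":0.26,"roll":-0.235,"claw":1},{"tx":-0.72,"ty":-0.377,"tz":0.26,"roll":-0.235,"claw":1},{"tx":-0.72,"ty":-0.377,"tz":0.26,"roll":-0.235,"claw":1},{"tx":-0.72,"ty":-0.377,"tz":0.26,"roll":-0.235,"claw":1}]' 40
python3 -c "
from h import *
snap('side','side1')
snap('scene','scene1')
go(.4875,.246,.064,110.3)
a=cv2.imread('pics/scene1.png')[100:340,300:620];b=cv2.imread('pics/side1.png')[240:480,230:550]
cv2.imwrite('pics/m1.png',cv2.resize(np.hstack([a,b]),None,fx=1.25,fy=1.25))"
```

```text
t: 1.27
position: [0.4857, 0.2455, 0.0987]
eef_rot: [[-0.938, -0.346, -0.006], [-0.346, 0.938, -0.002], [0.007, 0.0, -1.0]]
wrist_force: [-0.5, -0.0, 1.2]
width: -0.002
grasp_force: 0.0
tx ty tz [ 0.0034 -0.0025  0.0786] roll 0.0002 t 1.37 F [0.9 1.6 0.8]
```

View pics/m1.png

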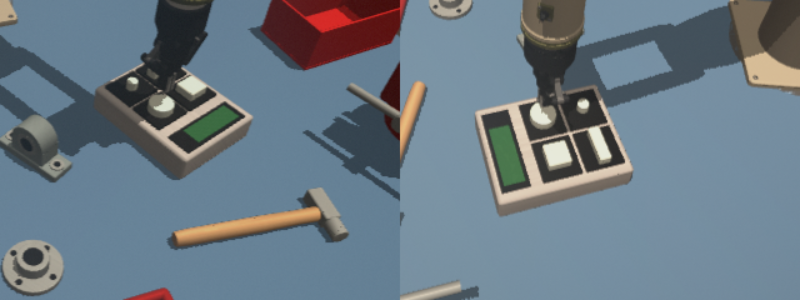

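The shut gripper stands over the large round key in both halves of the picture, at about (160,100) and (545,110). I'll press down next.

```bash
python3 -m handwheel '[{"tx":0.003,"ty":-0.0025,"tz":0.045,"claw":1},{"tx":0.003,"ty":-0.0025,"tz":0.06,"claw":1},{"tx":0.003,"ty":-0.0025,"tz":0.07,"claw":1},{"tx":0.003,"ty":-0.0025,"tz":0.076,"claw":1},{"tx":0.003,"ty":-0.0025,"tz":0.076,"claw":1},{"tx":0.003,"ty":-0.0025,"tz":0.076,"claw":1}]'
```

```text
$[0]: bad value
```

```bash
python3 -m handwheel '[{"tx":0.003,"ty":-0.0025,"tz":0.045,"roll":0,"claw":1},{"tx":0.003,"ty":-0.0025,"tz":0.06,"roll":0,"claw":1},{"tx":0.003,"ty":-0.0025,"tz":0.07,"roll":0,"claw":1},{"tx":0.003,"ty":-0.0025,"tz":0.076,"roll":0,"claw":1},{"tx":0.003,"ty":-0.0025,"tz":0.076,"roll":0,"claw":1},{"tx":0.003,"ty":-0.0025,"tz":0.076,"roll":0,"claw":1}]'
```

```text
t: 1.87
position: [0.4875, 0.2461, 0.0652]
eef_rot: [[-0.938, -0.348, 0.001], [-0.348, 0.938, 0.001], [-0.002, 0.001, -1.0]]
wrist_force: [-1.5, 1.5, 3.7]
width: -0.001
grasp_force: 2.0
```

```bash
python3 -m handwheel '[{"tx":0,"ty":0,"tz":0.003,"roll":0,"claw":1},{"tx":0,"ty":0,"tz":0.006,"roll":0,"claw":1},{"tx":0,"ty":0,"tz":0.006,"roll":0,"claw":1}]'
```

```text
t: 2.12
position: [0.4877, 0.2462, 0.0646]
eef_rot: [[-0.938, -0.348, 0.002], [-0.348, 0.938, 0.001], [-0.002, 0.001, -1.0]]
wrist_force: [-14.5, -3.5, 28.0]
width: -0.003
grasp_force: 14.2
```

```bash
python3 -m handwheel '[{"tx":0,"ty":0,"tz":-0.04,"roll":0,"claw":1},{"tx":0,"ty":0,"tz":-0.08,"roll":0,"claw":1},{"tx":0,"ty":0,"tz":-0.08,"roll":0,"claw":1},{"tx":0.07,"ty":0.075,"tz":-0.08,"roll":0,"claw":1},{"tx":0.14,"ty":0.149,"tz":-0.08,"roll":0,"claw":1},{"tx":0.14,"ty":0.149,"tz":-0.07,"roll":0,"claw":1},{"tx":0.14,"ty":0.149,"tz":-0.07,"roll":0,"claw":1},{"tx":0.14,"ty":0.149,"tz":-0.07,"roll":0,"claw":1}]'
python3 -c "
from h import *
go(.3963,.2918,.064,110.3)
snap('side','side2');snap('wrist','w2')
b=cv2.imread('pics/side2.png')[260:480,240:560]
cv2.imwrite('pics/m2.png',np.hstack([cv2.resize(b,(640,440))[:,60:460],cv2.resize(cv2.imread('pics/w2.png'),(400,300)).copy() if 0 else cv2.copyMakeBorder(cv2.resize(cv2.imread('pics/w2.png'),(400,300)),0,140,0,0,0)]))"
```

```text
t: 2.78
position: [0.3947, 0.2912, 0.0953]
eef_rot: [[-0.937, -0.349, 0.0], [-0.349, 0.937, -0.0], [-0.0, -0.0, -1.0]]
wrist_force: [0.6, -0.6, 0.8]
width: -0.003
grasp_force: 0.0
tx ty tz [-0.0035  0.0001  0.0626] roll 0.0008 t 2.78 F [ 0.6 -0.6  0.8]
```

View pics/m2.png

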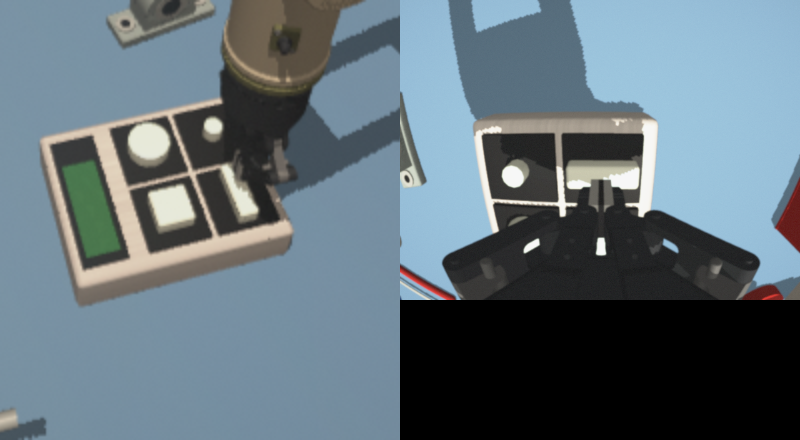

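The wrist view shows the fingertips centred over the bar key at (600,185), and the round key is back up at (148,143). Now I press the bar.

```bash
python3 -m handwheel '[{"tx":-0.002,"ty":0,"tz":0.03,"roll":0,"claw":1},{"tx":-0.002,"ty":0,"tz":0.045,"roll":0,"claw":1},{"tx":-0.002,"ty":0,"tz":0.056,"roll":0,"claw":1},{"tx":-0.002,"ty":0,"tz":0.062,"roll":0,"claw":1},{"tx":-0.002,"ty":0,"tz":0.065,"roll":0,"claw":1},{"tx":-0.002,"ty":0,"tz":0.065,"roll":0,"claw":1},{"tx":-0.002,"ty":0,"tz":0.065,"roll":0,"claw":1}]'
```

```text
t: 3.47
position: [0.3973, 0.2906, 0.0648]
eef_rot: [[-0.938, -0.347, 0.001], [-0.347, 0.938, -0.001], [-0.0, -0.001, -1.0]]
wrist_force: [-7.2, -7.0, 19.9]
width: -0.001
grasp_force: 9.7
```

```bash
python3 -m handwheel '[{"tx":0,"ty":0,"tz":-0.06,"roll":0,"claw":1},{"tx":0,"ty":0,"tz":-0.13,"roll":0,"claw":1},{"tx":0,"ty":0,"tz":-0.21,"roll":0,"claw":0},{"tx":0.03,"ty":-0.554,"tz":-0.21,"roll":-0.057,"claw":-1},{"tx":0.03,"ty":-0.554,"tz":-0.21,"roll":-0.057,"claw":-1},{"tx":0.03,"ty":-0.554,"tz":-0.21,"roll":-0.057,"claw":-1},{"tx":0.03,"ty":-0.554,"tz":-0.21,"roll":-0.057,"claw":-1},{"tx":0.03,"ty":-0.554,"tz":-0.21,"roll":-0.057,"claw":-1},{"tx":0.03,"ty":-0.554,"tz":-0.21,"roll":-0.057,"claw":-1},{"tx":0.03,"ty":-0.554,"tz":-0.21,"roll":-0.057,"claw":-1},{"tx":0.03,"ty":-0.554,"tz":-0.21,"roll":-0.057,"claw":-1},{"tx":0.03,"ty":-0.554,"tz":-0.21,"roll":-0.057,"claw":-1},{"tx":0.03,"ty":-0.554,"tz":-0.21,"roll":-0.057,"claw":-1},{"tx":0.03,"ty":-0.554,"tz":-0.21,"roll":-0.057,"claw":-1}]'
python3 -c "
from h import *
go(.479,.0255,.036,120.5)
snap('wrist','w3')
a=cv2.imread('pics/w3.png');cv2.imwrite('pics/m3.png',a)"
```

```text
t: 4.63
position: [0.4781, 0.0268, 0.1676]
eef_rot: [[-0.861, -0.509, -0.001], [-0.509, 0.861, 0.0], [0.0, 0.001, -1.0]]
wrist_force: [-0.5, 0.3, -0.3]
width: 1.002
grasp_force: 0.0
tx ty tz [-0.0003 -0.0032  0.2632] roll 0.0006 t 4.63 F [-0.5  0.3 -0.3]
```

View pics/m3.png

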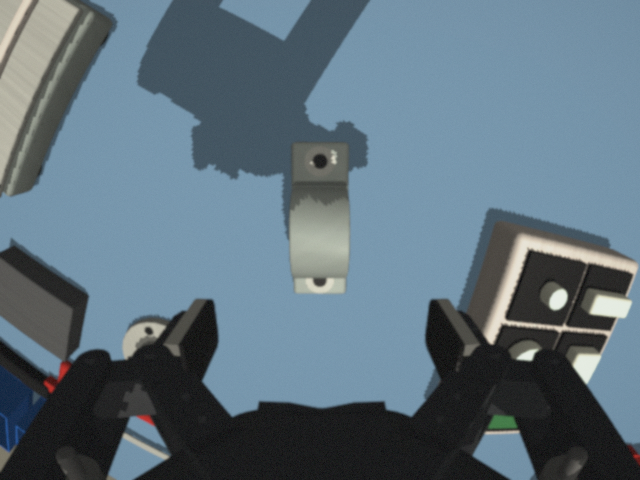

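The housing is centred left to right between the fingers, at column 320, and lies square to them. Its foot holes are at (321,160) and (320,281), so I cast those rays to check the lengthwise position.

```bash
cat >> h.py <<'E'
def wray(z,u,v,h):
    f=240/np.tan(np.radians(float(z['fovy']))/2);x,y=u-z['cx'],v-z['cy'];r=np.hypot(x,y);t=r/f
    T=z['cam_to_world'];d=T[:3,:3]@np.array([np.sin(t)*x/r,np.sin(t)*y/r,np.cos(t)]);return T[:3,3]+d*(h-T[2,3])/d[2]
E
python3 -c "
from h import *
z=load('w3')
a=wray(z,321,160,.016);b=wray(z,320,281,.016);print(a,b,(a+b)/2,np.linalg.norm(a-b))
a=wray(z,320,142,.016);b=wray(z,320,293,.016);print(a,b,(a+b)/2,np.linalg.norm(a-b))
for l,r,v in((291,349,155),):
  print((wray(z,l,v,.016)+wray(z,r,v,.016))/2)"
```

```text
[0.4369429  0.00268891 0.016     ] [0.52565212 0.05431981 0.016     ] [0.48129751 0.02850436 0.016     ] 0.1026405124968593
[ 0.42504335 -0.00528385  0.016     ] [0.53545099 0.06011903 0.016     ] [0.48024717 0.02741759 0.016     ] 0.12832529275309396
[ 4.33808333e-01 -9.20765589e-05  1.60000000e-02]
```

```bash
python3 -m handwheel '[{"tx":-0.003,"ty":0,"tz":0.06,"roll":0,"claw":-1},{"tx":-0.003,"ty":0,"tz":0.12,"roll":0,"claw":-1},{"tx":-0.003,"ty":0,"tz":0.18,"roll":0,"claw":-1},{"tx":-0.003,"ty":0,"tz":0.23,"roll":0,"claw":-1},{"tx":-0.003,"ty":0,"tz":0.262,"roll":0,"claw":-1},{"tx":-0.003,"ty":0,"tz":0.262,"roll":0,"claw":-1},{"tx":-0.003,"ty":0,"tz":0.262,"roll":0,"claw":0},{"tx":-0.003,"ty":0,"tz":0.262,"roll":0,"claw":1},{"tx":-0.003,"ty":0,"tz":0.262,"roll":0,"claw":1},{"tx":-0.003,"ty":0,"tz":0.262,"roll":0,"claw":1},{"tx":-0.003,"ty":0,"tz":0.262,"roll":0,"claw":1},{"tx":-0.003,"ty":0,"tz":0.262,"roll":0,"claw":1},{"tx":-0.003,"ty":0,"tz":0.262,"roll":0,"claw":1},{"tx":-0.003,"ty":0,"tz":0.262,"roll":0,"claw":1}]' 60
```

```text
t: 5.85
position: [0.4814, 0.0268, 0.0387]
eef_rot: [[-0.861, -0.509, 0.003], [-0.509, 0.861, 0.0], [-0.003, -0.002, -1.0]]
wrist_force: [-0.5, 0.6, 7.7]
width: 0.459
grasp_force: 62.1
```

```bash
python3 -m handwheel '[{"tx":0,"ty":0,"tz":-0.03,"roll":0,"claw":1},{"tx":0,"ty":0,"tz":-0.09,"roll":0,"claw":1},{"tx":0,"ty":0,"tz":-0.15,"roll":0,"claw":1},{"tx":0,"ty":0,"tz":-0.22,"roll":0,"claw":1},{"tx":0.02,"ty":-0.04,"tz":-0.28,"roll":0.02,"claw":1},{"tx":0.05,"ty":-0.1,"tz":-0.33,"roll":0.04,"claw":1},{"tx":0.09,"ty":-0.16,"tz":-0.33,"roll":0.06,"claw":1},{"tx":0.12,"ty":-0.22,"tz":-0.33,"roll":0.08,"claw":1},{"tx":0.155,"ty":-0.29,"tz":-0.33,"roll":0.1,"claw":1},{"tx":0.19,"ty":-0.36,"tz":-0.33,"roll":0.12,"claw":1},{"tx":0.23,"ty":-0.43,"tz":-0.33,"roll":0.14,"claw":1},{"tx":0.27,"ty":-0.5,"tz":-0.33,"roll":0.16,"claw":1},{"tx":0.3,"ty":-0.56,"tz":-0.33,"roll":0.18,"claw":1},{"tx":0.32,"ty":-0.6,"tz":-0.33,"roll":0.2,"claw":1},{"tx":0.337,"ty":-0.628,"tz":-0.33,"roll":0.208,"claw":1},{"tx":0.337,"ty":-0.628,"tz":-0.33,"roll":0.208,"claw":1},{"tx":0.337,"ty":-0.628,"tz":-0.33,"roll":0.208,"claw":1}]'
python3 -c "
from h import *
go(.496,-.329,.104,83)
snap('wrist','w4')"
```

```text
t: 7.27
position: [0.4935, -0.3297, 0.2008]
eef_rot: [[-0.993, 0.121, -0.002], [0.121, 0.993, 0.001], [0.002, 0.001, -1.0]]
wrist_force: [0.1, 1.0, -6.2]
width: 0.454
grasp_force: 63.3
tx ty tz [-0.0052  0.0018  0.1935] roll 0.0003 t 7.27 F [ 0.1  1.  -6.2]
```

View pics/w4.png

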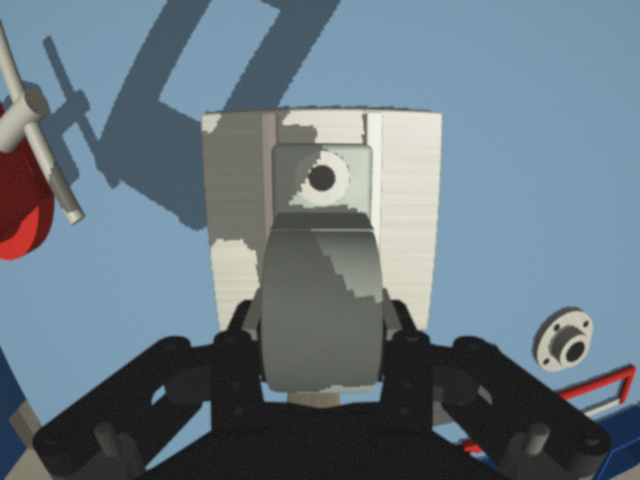

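The housing is in line with the strips: foot centre at column 322, inner strip edges at about 276 and 367, and the pan's far edge at row 110. I check the lengthwise centring with a ray and then lower it.

```bash
python3 -c "
from h import *
z=load('w4')
a=wray(z,322,110,.065);print('centre from far edge',a+.0925*np.array([.9925,-.122,0]))
print((wray(z,203,120,.065)+wray(z,441,120,.065))/2, (wray(z,276,135,.075)+wray(z,367,135,.075))/2)
e=wray(z,322,145,.20-.0387+.016);print('housing centre from its far end',e+.065*np.array([.9925,-.122,0]))"
python3 -m handwheel '[{"tx":-0.004,"ty":0.001,"tz":0.06,"roll":0,"claw":1},{"tx":-0.004,"ty":0.001,"tz":0.11,"roll":0,"claw":1},{"tx":-0.004,"ty":0.001,"tz":0.15,"roll":0,"claw":1},{"tx":-0.004,"ty":0.001,"tz":0.17,"roll":0,"claw":1},{"tx":-0.004,"ty":0.001,"tz":0.174,"roll":0,"claw":1},{"tx":-0.004,"ty":0.001,"tz":0.174,"roll":0,"claw":1},{"tx":-0.004,"ty":0.001,"tz":0.174,"roll":0,"claw":1}]'
```

```text
centre from far edge [ 0.49882391 -0.32817594  0.065     ]
[ 0.41140442 -0.31731765  0.065     ] [ 0.42515711 -0.31945904  0.075     ]
housing centre from its far end [ 0.49370756 -0.32787544  0.1773    ]
t: 7.9
position: [0.4972, -0.3292, 0.1164]
eef_rot: [[-0.993, 0.119, 0.002], [0.119, 0.993, -0.001], [-0.002, -0.001, -1.0]]
wrist_force: [1.0, -0.9, -5.4]
width: 0.459
grasp_force: 63.1
```

```bash
python3 -m handwheel '[{"tx":0,"ty":0,"tz":0.01,"roll":0,"claw":1},{"tx":0,"ty":0,"tz":0.016,"roll":0,"claw":1},{"tx":0,"ty":0,"tz":0.019,"roll":0,"claw":1},{"tx":0,"ty":0,"tz":0.021,"roll":0,"claw":1},{"tx":0,"ty":0,"tz":0.022,"roll":0,"claw":1},{"tx":0,"ty":0,"tz":0.022,"roll":0,"claw":1}]'
```

```text
t: 8.4
position: [0.4964, -0.3291, 0.104]
eef_rot: [[-0.993, 0.12, 0.0], [0.12, 0.993, -0.0], [-0.0, -0.0, -1.0]]
wrist_force: [-0.5, -0.3, -6.1]
width: 0.461
grasp_force: 63.5
```

```bash
python3 -m handwheel '[{"tx":0,"ty":0,"tz":0.001,"roll":0,"claw":1},{"tx":0,"ty":0,"tz":0.002,"roll":0,"claw":1},{"tx":0,"ty":0,"tz":0.003,"roll":0,"claw":1},{"tx":0,"ty":0,"tz":0.003,"roll":0,"claw":1},{"tx":0,"ty":0,"tz":0.003,"roll":0,"claw":1}]'
```

```text
t: 8.82
position: [0.4964, -0.3292, 0.1038]
eef_rot: [[-0.993, 0.12, 0.0], [0.12, 0.993, -0.0], [-0.0, -0.0, -1.0]]
wrist_force: [-6.4, 3.5, 6.4]
width: 0.462
grasp_force: 64.8
```

```bash
python3 -m handwheel '[{"tx":0,"ty":0,"tz":-0.001,"roll":0,"claw":1},{"tx":0,"ty":0,"tz":-0.001,"roll":0,"claw":0},{"tx":0,"ty":0,"tz":-0.001,"roll":0,"claw":-0.5},{"tx":0,"ty":0,"tz":-0.001,"roll":0,"claw":-1},{"tx":0,"ty":0,"tz":-0.001,"roll":0,"claw":-1},{"tx":0,"ty":0,"tz":-0.001,"roll":0,"claw":-1},{"tx":0,"ty":0,"tz":-0.001,"roll":0,"claw":-1},{"tx":0,"ty":0,"tz":-0.001,"roll":0,"claw":-1},{"tx":0,"ty":0,"tz":-0.03,"roll":0,"claw":-1},{"tx":0,"ty":0,"tz":-0.09,"roll":0,"claw":-1},{"tx":0,"ty":0,"tz":-0.16,"roll":0,"claw":-1},{"tx":0,"ty":0,"tz":-0.24,"roll":0,"claw":-1},{"tx":0,"ty":0,"tz":-0.24,"roll":0,"claw":-1},{"tx":0,"ty":0,"tz":-0.24,"roll":0,"claw":-1}]'
python3 -c "
from h import *
go(.4621,.3165,.10,110.3)
snap('wrist','w5')"
```

```text
t: 9.98
position: [0.4981, -0.3304, 0.2265]
eef_rot: [[-0.993, 0.12, 0.006], [0.12, 0.993, -0.005], [-0.006, -0.004, -1.0]]
wrist_force: [0.5, 0.5, -0.7]
width: 1.003
grasp_force: 0.0
tx ty tz [0.2279 1.2769 0.2466] roll -0.151 t 9.98 F [ 0.5  0.5 -0.7]
```

View pics/w5.png

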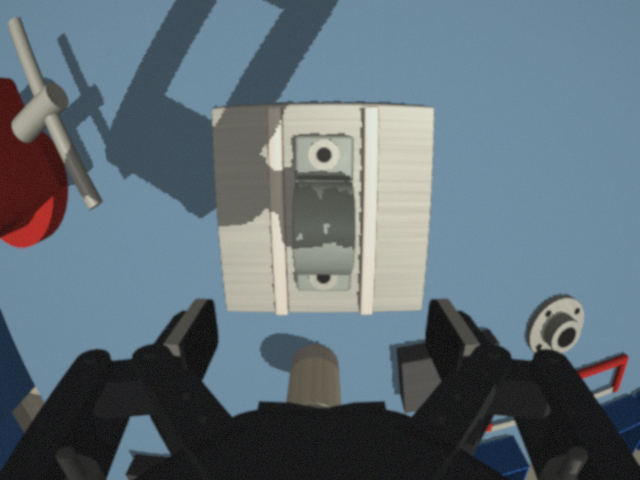

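The housing sits on the pan, upright between the strips at (324,210), and the fingers have let go. Next is the square key.

```bash
python3 -m handwheel '[{"tx":0.178,"ty":1,"tz":0,"roll":-0.12,"claw":1},{"tx":0.178,"ty":1,"tz":0,"roll":-0.12,"claw":1},{"tx":0.178,"ty":1,"tz":0,"roll":-0.12,"claw":1},{"tx":0.178,"ty":1,"tz":0,"roll":-0.12,"claw":1},{"tx":0.178,"ty":1,"tz":0,"roll":-0.12,"claw":1},{"tx":0.178,"ty":1,"tz":0,"roll":-0.12,"claw":1},{"tx":0.178,"ty":1,"tz":0,"roll":-0.12,"claw":1},{"tx":0.178,"ty":1,"tz":0,"roll":-0.12,"claw":1},{"tx":0.178,"ty":1,"tz":0,"roll":-0.12,"claw":1},{"tx":0.178,"ty":1,"tz":0,"roll":-0.12,"claw":1},{"tx":0.178,"ty":1,"tz":0,"roll":-0.12,"claw":1},{"tx":0.178,"ty":1,"tz":0,"roll":-0.12,"claw":1},{"tx":0.178,"ty":1,"tz":0,"roll":-0.12,"claw":1},{"tx":0.178,"ty":1,"tz":0,"roll":-0.12,"claw":1},{"tx":0.178,"ty":1,"tz":0,"roll":-0.12,"claw":1}]'
python3 -c "
from h import *
go(.4621,.3165,.10,110.3)"
```

```text
t: 11.28
position: [0.4669, 0.178, 0.2206]
eef_rot: [[-0.967, -0.256, -0.003], [-0.256, 0.967, -0.001], [0.003, -0.001, -1.0]]
wrist_force: [-0.1, -0.3, -1.3]
width: 0.001
grasp_force: 0.0
tx ty tz [-0.0624  0.2704  0.2408] roll -0.0303 t 11.28 F [-0.1 -0.3 -1.3]
```

```bash
python3 -m handwheel '[{"tx":-0.062,"ty":0.27,"tz":0,"roll":-0.03,"claw":1},{"tx":-0.062,"ty":0.27,"tz":0,"roll":-0.03,"claw":1},{"tx":-0.062,"ty":0.27,"tz":0,"roll":-0.03,"claw":1},{"tx":-0.062,"ty":0.27,"tz":0,"roll":-0.03,"claw":1},{"tx":-0.062,"ty":0.27,"tz":0.08,"roll":-0.03,"claw":1},{"tx":-0.062,"ty":0.27,"tz":0.16,"roll":-0.03,"claw":1},{"tx":-0.062,"ty":0.27,"tz":0.24,"roll":-0.03,"claw":1},{"tx":-0.062,"ty":0.27,"tz":0.24,"roll":-0.03,"claw":1},{"tx":-0.062,"ty":0.27,"tz":0.24,"roll":-0.03,"claw":1},{"tx":-0.062,"ty":0.27,"tz":0.24,"roll":-0.03,"claw":1}]'
python3 -c "
from h import *
go(.4621,.3165,.0635,110.3)
snap('wrist','w6')"
```

```text
t: 12.12
position: [0.4649, 0.3158, 0.1043]
eef_rot: [[-0.939, -0.343, 0.001], [-0.343, 0.939, 0.001], [-0.002, -0.0, -1.0]]
wrist_force: [0.1, 0.6, 1.4]
width: 0.001
grasp_force: 0.0
tx ty tz [0.0048 0.0032 0.0815] roll -0.0015 t 12.12 F [0.1 0.6 1.4]
```

View pics/w6.png

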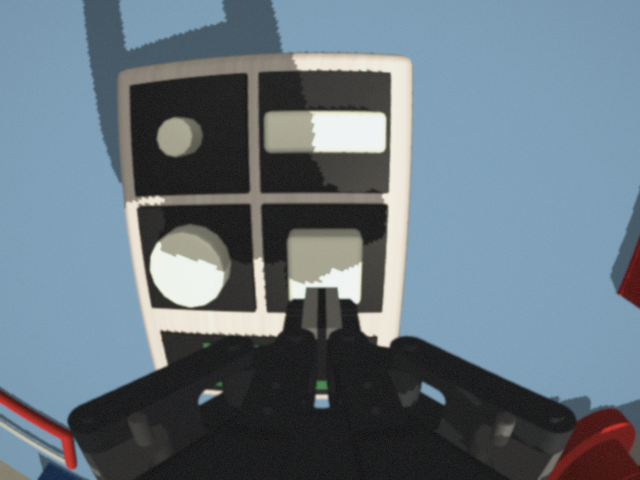

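The fingertips are over the square key, centred at column 322 over (325,265), and all the keys are up. I press it now.

```bash
python3 -m handwheel '[{"tx":0.004,"ty":0.002,"tz":0.045,"roll":0,"claw":1},{"tx":0.004,"ty":0.002,"tz":0.06,"roll":0,"claw":1},{"tx":0.004,"ty":0.002,"tz":0.07,"roll":0,"claw":1},{"tx":0.004,"ty":0.002,"tz":0.078,"roll":0,"claw":1},{"tx":0.004,"ty":0.002,"tz":0.082,"roll":0,"claw":1},{"tx":0.004,"ty":0.002,"tz":0.082,"roll":0,"claw":1},{"tx":0.004,"ty":0.002,"tz":0.082,"roll":0,"claw":1}]'
```

```text
t: 12.75
position: [0.4623, 0.317, 0.0648]
eef_rot: [[-0.939, -0.344, 0.002], [-0.344, 0.939, 0.0], [-0.002, -0.0, -1.0]]
wrist_force: [-8.9, -6.8, 19.6]
width: -0.001
grasp_force: 9.8
```

Bottomed at 20 N, the same as the bar. Next I lift clear and check.

```bash
python3 -m handwheel '[{"tx":0,"ty":0,"tz":-0.04,"roll":0,"claw":1},{"tx":0,"ty":0,"tz":-0.1,"roll":0,"claw":1},{"tx":0,"ty":0,"tz":-0.17,"roll":0,"claw":1},{"tx":0,"ty":0,"tz":-0.24,"roll":0,"claw":1},{"tx":0,"ty":0,"tz":-0.3,"roll":0,"claw":1},{"tx":0,"ty":0,"tz":-0.3,"roll":0,"claw":1},{"tx":0,"ty":0,"tz":-0.3,"roll":0,"claw":1}]'
python3 -c "
from h import *
snap('scene','scene9');print(arm.state()['position'],arm.state()['wrist_force'])"
```

```text
t: 13.33
position: [0.4631, 0.3178, 0.2154]
eef_rot: [[-0.939, -0.344, 0.006], [-0.344, 0.939, 0.003], [-0.007, 0.001, -1.0]]
wrist_force: [0.4, 0.4, -0.9]
width: 0.001
grasp_force: 0.0
[0.46195663 0.31709559 0.21289779] [-0.55813281 -0.05662795 -0.26702142]
```

View pics/scene9.png

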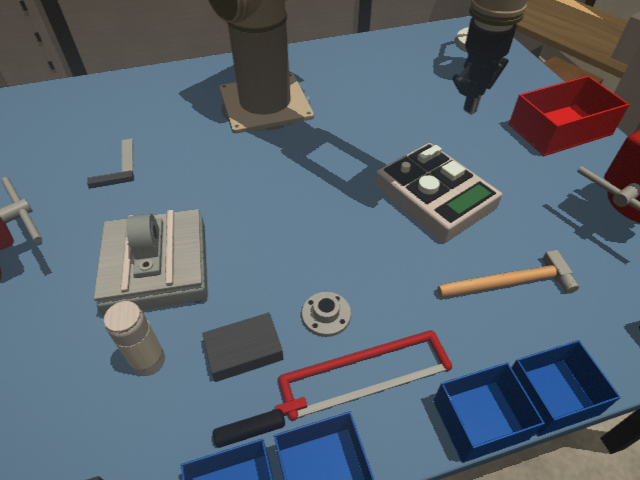

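The housing stands on the pan at (145,245), all the keys are up, and the bystanders are where they were.

```bash
python3 -c "
from bench import arm
print(arm.finish_job())"
```

```text
the job is handed in; nothing more can be done
None
```

The job is handed in at about 13 s: wake and zero were pressed on the empty scale, the housing was set down centred between the strips and released, then record was pressed; the small key was never pressed, and the flange, block, hammer and can are where they were.

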